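Drain the tilting pot of seal casts into the sorting tray

TASK

Slide the empty wooden tray across the table so that it stands under the mouth side of the tilting steel pot, then tip the pot by its crossbar until all four plaster seal casts have dropped into the tray, and swing the pot back fully upright. The casts are fragile: do not touch them with the gripper and let none land on the table; leave the other things on the table where they are.

Things in the scene. Friction and masses are not known exactly. Their poses are not given: they have to be found in the camera images.
- stand: grey stand, fixed to the table. Origin on the table below the pot's pivot axis, which runs along y, 140 mm up; -x is the side it pours to (roughly towards the robot). Foot beam x 90..140 mm, y +-103, 30 high; columns x 100..130, y +-80..100, 155 high; arms y +-82..98 from the columns to x = -15, 125..155 mm high. In front of the foot beam, under the pot, the table is free
- pot (a joint): pot tilt, rad: 0 upright (at its stop), up to 2.4 as the mouth swings to the stand's -x. Stiff hinge (0.14 N m): stays where left. Flared steel pot 100 mm high, mouth 112 mm across, bottom 74, pivoted half way up; upright, bottom 90 mm and rim 190 mm high. Lip sweeps no lower than 60 mm. Casts slide out at 1.6 to 2.2 rad and drop 0 to 130 mm in front of the pivot axis
- pot_bar (a point): middle of the pot's crossbar handle: round black sleeve that turns freely on its bar, 14 mm thick, 112 mm long, parallel to the pivot axis and 115 mm from it, on two thin side arms. With the pot upright it is 104 mm behind (+x) and 49 mm above the axis (189 mm above the table); it swings with the pot over the top and forward. Clear all round for fingers from above
- pot_mouth (a point): centre of the pot's mouth, on the pot's own axis, 50 mm from the pivot axis; this point's z axis points out of the mouth
- pour (a point): point on the table 60 mm in front (-x) of the pivot axis: a good place for the centre of the tray. Axes as the stand's
- tray: open plywood tray, loose, 0.5 kg, outside 170 mm (its x) by 190 mm (its y) by 36 mm high, walls 8 mm thick, floor 8 mm. Origin at the centre of its underside. It starts to the left or the right of the stand
- cast0: rectangular plaster seal cast 40 x 32 mm, 16 mm thick with a round relief on top, 40 g; one of four alike, stacked in the pot at the start. Origin at the centre of its flat underside
- cast1: rectangular plaster seal cast 40 x 32 mm, 16 mm thick with a round relief on top, 40 g; one of four alike, stacked in the pot at the start. Origin at the centre of its flat underside
- cast2: rectangular plaster seal cast 40 x 32 mm, 16 mm thick with a round relief on top, 40 g; one of four alike, stacked in the pot at the start. Origin at the centre of its flat underside
- cast3: rectangular plaster seal cast 40 x 32 mm, 16 mm thick with a round relief on top, 40 g; one of four alike, stacked in the pot at the start. Origin at the centre of its flat underside
- bookbox: closed book box 150 x 110 x 45 mm, bystander, on the other side of the stand from the tray. Origin centre of underside
- case: small open jewel case 60 x 70 mm with upright lid 75 mm high, bystander. Origin centre of underside
- weight: round brass paper weight 64 mm across, 70 mm high, bystander. Origin centre of underside
- brush: brush 180 mm long lying behind the stand, bystander. Origin centre of underside

How it is judged:
By the outcome, as a careful person would: the job done as asked, in the order asked, and still so for the second after the job is handed in, with the robot touching nothing.
It also fails if it takes over 72 s, if anything falls off the work surface, if the arm or the gripper's body presses on something with over 40 N, if the wrist force passes 120 N, or if a joint passes its speed limit or range.

ROBOT

A 6-joint arm with a two-finger parallel gripper is mounted at the origin on the work surface. World frame = base frame: x ahead of the robot, y to its left, z up, the work surface at z = 0. Lengths are in m, angles in rad, forces in N, time in s.
With the tool pointing down it reaches from about 0.35 to 0.85 m from the base axis. Payload 8.1 kg.
Tool frame: the origin (TCP) lies midway between the tips of the shut fingers; the grasp point (between the pads) lies 19 mm behind it; z points along the fingers, y is the line along which they close (so a half turn about z gives the same grasp; the last joint's range is limited). The gripper opens to 85 mm and grips with 20 to 120 N. Pads are 22 mm wide; open, the fingers measure 114 mm over their backs; the gripper's body (76 mm by 85 mm) begins 54 mm behind the grasp point. The pads swing forward as they close: fully open they stand 13 mm farther back than shut.
Start: joints at [1.2, 0.13, 1.488, -0, 1.523, -0.085], TCP at [0.169, 0.576, 0.231] pointing down, gripper open.
Joint ranges: [-2.96, 2.96], [-0.89, 2.26], [0.02, 2.5], [-1.34, 4.48], [0, 2.73], [-2.66, 2.66]. Speed limits (rad/s): [2.39, 2.39, 2.79, 3.14, 3.14, 3.14].

INTERFACE

Orientations are given as a unit quaternion [x, y, z, w].
In Python, from cell import robot, capture gives the robot as it stands.
- The arm moves only by the shell command python3 -m creep 'ROWS' [FORCE]. ROWS is JSON, a list of rows, each an object with "turn": the turn, a rotation vector about the tool's x, y, z in degrees, a list of three; "dp": the shift along the tool's x, y, z in m, a list of three; "fingers": the finger opening in m, from 0 to 0.0854. A call has 1 to 10 rows; each row is the pose to reach, as a shift and turn from the pose commanded when the call began, along the tool's axes at that moment; what a row does not reach only later rows make up. A row lasts 1/12 s, in which the tool goes at most 41.7 mm and 7.16 degrees, less where a joint would pass 70% of its speed; a pose out of reach is approached as far as the arm can. A call with a gripper value outside its range is refused whole. The fingers move at their own pace and stop on an object; FORCE is the grip in N (left out, the last holds). Time passes only in rows, so rows that repeat a pose let the fingers close. It gives the time, the measured TCP pose, the force, the opening and the grip force at its end, in the units of the state.
- robot.observe(): the state, without advancing time (a new reading comes with each control period).
- capture(name): name is "scene" or "side" or "wrist"; returns a dict with "image" (384x512x3 uint8, blue, green, red), "intrinsics" (3x3 intrinsics, pixels), "dist" ([k1, k2, p1, p2, k3] as OpenCV has them; the pictures are not rectified), "origin" and "orientation" of the camera in the world. Camera axes: x right, y up, looking along -z (the intrinsics and any distortion apply to the point x, -y, -z); pixel columns grow to the right and rows downward; lengths in m; the calibration is good to about 2 mm. A picture is of the moment at which its call begins. There is no depth.
- robot.sign_off(): hands the job in; it is judged then, once.
The state is a dict: "time": time; "joints": joint angles; "joint_velocities": joint speeds; "effort": joint torques, N m; "eef_pos": TCP position; "eef_rot": TCP orientation; "ft_force": force on the tool from outside, world axes, zero at the start; "moment": the same for the moment, N m; "opening": opening from 0.0 (shut) to 1.0 (fully open); "grip_force": force on a finger pad.
Only numpy, scipy, OpenCV 4.12 (cv2) and the standard library are available. Lean on these libraries where they do the work, as an engineer would, in place of code of your own. Each camera call takes 0.05 s, during which the arm holds its last target. There are 200 camera calls.

## Working session

There is one attempt and no reset: what is moved stays moved. The work goes in short steps, Python scripts to look and compute and a shell command to move; the robot and the scene stay as the last step left them, time stands still between calls to the robot, and variables do not carry over. Pictures are saved under pics/ and viewed, at most 10 in all, crops included, and the job is handed in when it is done.

```bash
mkdir -p pics
cat > h.py <<'E'
import numpy as np, cv2
from scipy.spatial.transform import Rotation as R
from cell import robot, capture
def cam(n):
    c=capture(n); c={k:(np.array(v) if k!='image' else v) for k,v in c.items()}; return c
def ray(c,px):
    p=cv2.undistortPoints(np.array(px,float).reshape(-1,1,2),c['intrinsics'],c['dist']).reshape(-1,2)
    d=np.c_[p[:,0],-p[:,1],-np.ones(len(p))]
    return c['origin'],R.from_quat(c['orientation']).apply(d)
def plane(c,px,z):
    o,d=ray(c,px); return o+d*((z-o[2])/d[:,2])[:,None]
def proj(c,P):
    q=R.from_quat(c['orientation']).inv().apply(np.atleast_2d(P)-c['origin'])*[1,-1,-1]
    return cv2.projectPoints(q,np.zeros(3),np.zeros(3),c['intrinsics'],c['dist'])[0].reshape(-1,2)
E
python3 - <<'E'
from h import *
for n in('scene','side'):
    c=cam(n); cv2.imwrite(f'pics/{n}0.png',cv2.resize(c['image'],(800,600))); print(n,c['origin'],R.from_quat(c['orientation']).apply([0,0,-1]))
    np.save(f'{n}0.npy',c,allow_pickle=True)
s=robot.observe(); print(s['time'],s['eef_pos'],R.from_quat(s['eef_rot']).as_matrix().round(3))
E
```

```text
scene [1.37561295 0.50991646 1.17398827] [-0.5498191  -0.35741307 -0.75495354]
side [ 0.15533434 -0.65456722  0.6224606 ] [ 0.50678253  0.6924958  -0.51344039]
0.1 [0.16894384 0.57521498 0.23033571] [[-0.959  0.282 -0.001]
 [ 0.282  0.959 -0.002]
 [ 0.    -0.002 -1.   ]]
```

View pics/scene0.png

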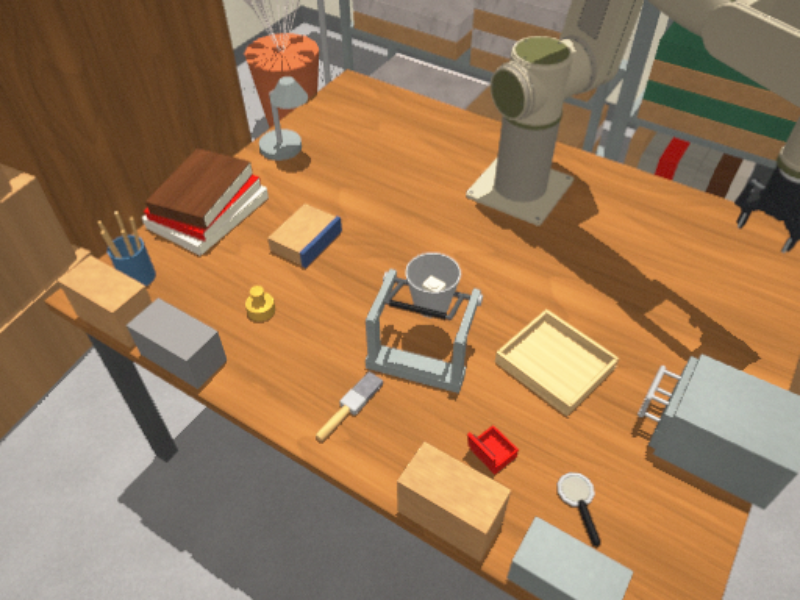

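View pics/side0.png

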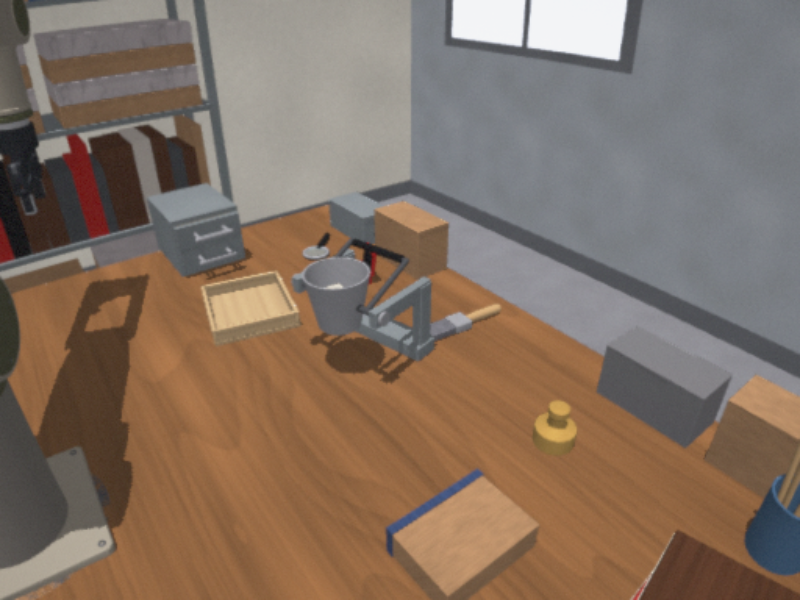

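The scene view shows the tray at about (557,360), left of the stand (pot at (432,280), bar at (420,300)). The case is at (493,450), the book box at (305,235), and the brush is behind the stand. Next I'll measure on an enlarged crop.

Run:
```python
from h import *
c=np.load('scene0.npy',allow_pickle=True).item()
im=c['image'][155:285,225:400]; cv2.imwrite('pics/crop1.png',cv2.resize(im,None,fx=4.5,fy=4.5,interpolation=cv2.INTER_CUBIC))
hsv=cv2.cvtColor(c['image'],cv2.COLOR_BGR2HSV)
print(hsv[int(360/1.5625),int(557/1.5625)],hsv[int(380/1.5625),int(490/1.5625)])
for n in('scene','side'):
    c=np.load(n+'0.npy',allow_pickle=True).item();hsv=cv2.cvtColor(c['image'],cv2.COLOR_BGR2HSV)
    m=cv2.inRange(hsv,(15,50,110),(32,140,255))
    nn,l,st,ce=cv2.connectedComponentsWithStats(m); 
    for i in range(1,nn):
        if st[i,4]>300: 
            h=cv2.convexHull(np.argwhere(l==i)[:,::-1].astype(np.int32)); a=cv2.approxPolyDP(h,2,True).reshape(-1,2)
            print(n,st[i],a.tolist(),plane(c,a,.036)[:,:2].round(3).tolist())
```

```text
[ 26  80 254] [ 14 167 220]
scene [ 300    0  112   96 4165] [[411, 0], [372, 95], [355, 90], [328, 76], [300, 40], [304, 6], [366, 0]] [[-1.13, -0.072], [-0.198, 0.089], [-0.192, 0.012], [-0.225, -0.135], [-0.43, -0.392], [-0.755, -0.546], [-1.0, -0.285]]
scene [ 415    0   97   78 4555] [[510, 76], [415, 50], [419, 0], [511, 0]] [[-0.653, 0.554], [-0.641, 0.123], [-1.153, -0.034], [-1.413, 0.397]]
scene [226   7  77  32 730] [[302, 30], [291, 38], [228, 18], [226, 7], [301, 20]] [[-0.521, -0.431], [-0.423, -0.44], [-0.422, -0.825], [-0.517, -0.905], [-0.61, -0.485]]
scene [ 408   64  104   46 1165] [[511, 109], [410, 76], [408, 71], [413, 64], [511, 85]] [[-0.41, 0.609], [-0.42, 0.177], [-0.453, 0.156], [-0.52, 0.156], [-0.584, 0.572]]
scene [298  98  70  47 922] [[367, 114], [345, 144], [298, 125], [318, 98]] [[-0.067, 0.122], [0.147, 0.123], [0.145, -0.084], [-0.056, -0.098]]
scene [   0  105   96  175 6769] [[1, 105], [22, 113], [92, 183], [95, 194], [85, 220], [0, 279]] [[0.702, -1.202], [0.69, -1.084], [0.813, -0.548], [0.844, -0.5], [0.943, -0.443], [1.232, -0.488]]
scene [172 131  42  38 767] [[213, 138], [192, 168], [174, 160], [172, 151], [194, 131]] [[0.391, -0.327], [0.564, -0.294], [0.567, -0.377], [0.534, -0.415], [0.398, -0.415]]
scene [ 317  198   79   68 2949] [[395, 230], [387, 242], [361, 265], [322, 236], [317, 227], [350, 198]] [[0.435, 0.433], [0.493, 0.429], [0.615, 0.394], [0.582, 0.246], [0.559, 0.216], [0.387, 0.254]]
scene [ 254  283   73   76 3007] [[306, 358], [255, 326], [254, 307], [271, 283], [326, 314], [321, 333]] [[0.952, 0.387], [0.95, 0.228], [0.905, 0.195], [0.814, 0.196], [0.814, 0.376], [0.871, 0.389]]
side [ 128  173   65   49 2173] [[192, 207], [138, 221], [128, 183], [177, 173], [190, 196]] [[0.528, 0.166], [0.371, 0.195], [0.423, 0.426], [0.588, 0.389], [0.553, 0.225]]
```

View pics/crop1.png

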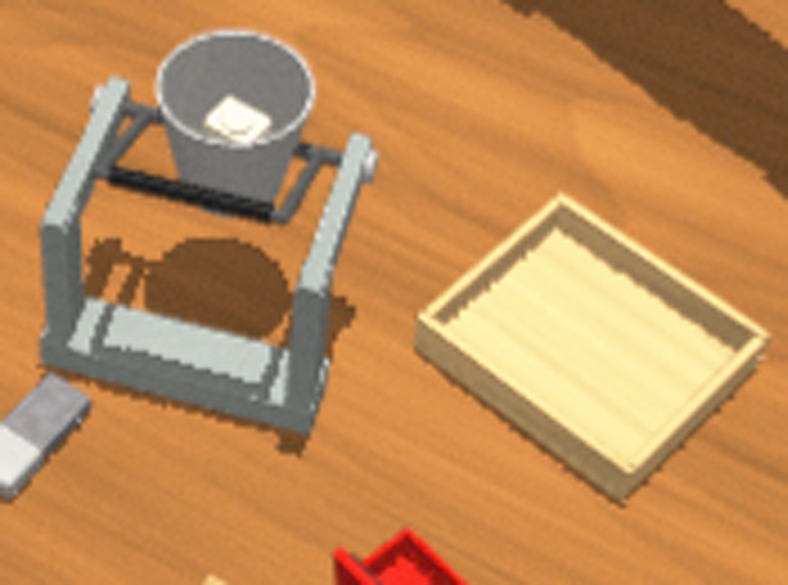

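The crop shows the upright pot (rim ellipse centred about (236,88)) and the bar from (108,178) to (272,213). The tray's rim corners are (560,196), (768,336), (627,475) and (418,320).

Run:
```python
from h import *
c=np.load('scene0.npy',allow_pickle=True).item()
f=lambda L:(np.array(L)+.5)/4.5+[225,155]-.5
T=plane(c,f([(560,196),(768,336),(627,475),(418,320)]),.036)[:,:2]
print('tray',T.round(3).tolist(),T.mean(0),np.linalg.norm(np.roll(T,-1,0)-T,axis=1))
e=T[1]-T[0]; print(np.degrees(np.arctan2(*e[::-1])))
B=plane(c,f([(108,178),(272,213)]),.191)[:,:2]; print('bar',B,B.mean(0),np.linalg.norm(B[1]-B[0]))
a=np.array([(158,88),(314,88),(236,32),(236,147),(183,45),(290,135),(180,130),(295,48)])
Q=plane(c,f(a),.19)[:,:2]; cc=cv2.minEnclosingCircle(Q.astype(np.float32)); print('rim',cc,Q.mean(0))
A=plane(c,f([(108,82),(130,88),(358,137),(375,145),(303,290),(328,292),(45,222),(68,226)]),.155)[:,:2];print('arms',A.round(3).tolist())
# foot beam top front corner z=.03; 
F=plane(c,f([(42,362),(312,430),(326,370)]),[0.0]) ;print('foot',F.round(3).tolist())
s=np.load('side0.npy',allow_pickle=True).item()
# rim & bar in side view
r=np.array([(303,275),(371,272),(337,258),(338,292)])/1.5625-.3
Q=plane(s,r,.19)[:,:2];print('side rim',Q.round(3).tolist(),cv2.minEnclosingCircle(Q.astype(np.float32)))
b=np.array([(354,241),(407,261)])/1.5625-.3
print('side bar',plane(s,b,.189).round(3).tolist())
hsv=cv2.cvtColor(c['image'],cv2.COLOR_BGR2HSV)
m=cv2.inRange(hsv,(0,200,100),(8,255,255))+cv2.inRange(hsv,(172,200,100),(180,255,255)); m[:260]=0
p=np.argwhere(m>0)[:,::-1];h=cv2.convexHull(p.astype(np.int32)).reshape(-1,2);print('case at z0',plane(c,h,0).min(0),plane(c,h,0.0).max(0))
```

```text
tray [[0.39, 0.251], [0.431, 0.433], [0.594, 0.394], [0.553, 0.215]] [0.4920629  0.32325241] [0.18574412 0.16709111 0.18449312 0.16727887]
77.12561728483841
bar [[0.67061588 0.02653123]
 [0.63844331 0.13393131]] [0.6545296  0.08023127] 0.1121153552001505
rim ((0.5523337125778198, 0.05705803260207176), 0.05680447816848755) [0.55322702 0.05607751]
arms [[0.568, -0.041], [0.565, -0.025], [0.519, 0.136], [0.519, 0.15], [0.658, 0.17], [0.65, 0.185], [0.701, -0.006], [0.695, 0.01]]
foot [[0.709, -0.01, 0.0], [0.655, 0.187, 0.0], [0.604, 0.17, 0.0]]
side rim [[0.502, 0.075], [0.595, 0.016], [0.577, 0.094], [0.518, -0.006]] ((0.5477534532546997, 0.04378262162208557), 0.057930923998355865)
side bar [[0.638, 0.135, 0.189], [0.666, 0.013, 0.189]]
case at z0 [0.6916632 0.247663  0.       ] [0.78128861 0.35023648 0.        ]
```

```bash
cat > go.py <<'E'
from h import *
import sys
def go(x,y,z,yaw):   # yaw: world angle of tool y, deg, tool down
    s=robot.observe(); r=R.from_quat(s['eef_rot']); p=np.array(s['eef_pos'])
    a=np.radians(yaw); Y=np.array([np.cos(a),np.sin(a),0]);Z=np.array([0,0,-1.]);X=np.cross(Y,Z)
    t=R.from_matrix(np.c_[X,Y,Z])
    print('t',round(s['time'],2),'p',p.round(4),'f',np.round(s['ft_force'],1),'op',round(s['opening'],3),'grip',round(s['grip_force'],1))
    print('dp',r.inv().apply(np.array([x,y,z])-p).round(4),'turn',np.degrees((r.inv()*t).as_rotvec()).round(2))
if __name__=='__main__': go(*map(float,sys.argv[1:]))
E
python3 go.py .413 .341 .11 -12.9
```

```text
t 0.1 p [0.1689 0.5752 0.2303] f [-0.4  0.4 -0.6] op 1.002 grip 0.0
dp [-0.3002 -0.1557  0.1205] turn [-8.000e-02  6.000e-02  8.652e+01]
```

```bash
python3 -m creep '[{"turn":[0,0,7],"dp":[-0.03,-0.015,0],"fingers":0.05},{"turn":[0,0,14],"dp":[-0.06,-0.03,0],"fingers":0.05},{"turn":[0,0,21],"dp":[-0.09,-0.047,0],"fingers":0.05},{"turn":[0,0,28],"dp":[-0.12,-0.062,0],"fingers":0.05},{"turn":[0,0,35],"dp":[-0.15,-0.078,0.01],"fingers":0.05},{"turn":[0,0,42],"dp":[-0.18,-0.093,0.02],"fingers":0.05},{"turn":[0,0,49],"dp":[-0.21,-0.109,0.03],"fingers":0.05},{"turn":[0,0,56],"dp":[-0.24,-0.125,0.045],"fingers":0.05},{"turn":[0,0,63],"dp":[-0.27,-0.14,0.06],"fingers":0.05},{"turn":[0,0,70],"dp":[-0.3,-0.156,0.08],"fingers":0.05}]'; python3 go.py .413 .341 .09 -12.9
```

```text
time: 0.93
eef_pos: [0.4144, 0.3404, 0.1515]
eef_rot: [0.687, 0.727, 0.001, 0.0]
ft_force: [0.8, 1.6, -0.0]
opening: 0.586
grip_force: 0.0
t 0.93 p [0.4144 0.3404 0.1515] f [ 0.8  1.6 -0. ] op 0.586 grip 0.0
dp [ 0.0006 -0.0014  0.0615] turn [ 0.08 -0.07 16.18]
```

```bash
python3 -m creep '[{"turn":[0,0,6],"dp":[0.0006,-0.0014,0.02],"fingers":0.05},{"turn":[0,0,12],"dp":[0.0006,-0.0014,0.04],"fingers":0.05},{"turn":[0,0,16.2],"dp":[0.0006,-0.0014,0.0615],"fingers":0.05},{"turn":[0,0,16.2],"dp":[0.0006,-0.0014,0.0615],"fingers":0.05},{"turn":[0,0,16.2],"dp":[0.0006,-0.0014,0.0615],"fingers":0.05}]'
python3 - <<'E'
from h import *
c=cam('wrist'); im=cv2.resize(c['image'],(768,576))
Y=np.radians(77.1); ey=np.array([np.cos(Y),np.sin(Y),0]); ex=np.array([ey[1],-ey[0],0])
for sx in(-1,1):
  for sy in(-1,1):
    q=proj(c,np.array([.492,.323,.036])+sx*.085*ex+sy*.095*ey)[0]*1.5; print(q.round(0))
    cv2.circle(im,tuple(int(v) for v in q),4,(255,0,255),-1) if abs(q).max()<2000 else 0
cv2.imwrite('pics/w1.png',im)
E
python3 go.py .413 .341 .016 -12.9
```

```text
time: 1.35
eef_pos: [0.4103, 0.341, 0.0884]
eef_rot: [0.78, 0.626, -0.002, -0.0]
ft_force: [-0.3, 0.4, 1.3]
opening: 0.591
grip_force: 0.0
[383. 489.]
[386. 104.]
[694. 487.]
[783. 115.]
t 1.4 p [0.4113 0.3419 0.0901] f [-0.7 -0.2  0.1] op 0.589 grip 0.0
dp [-0.0005  0.0019  0.074 ] turn [-0.03  0.03  0.5 ]
```

View pics/w1.png

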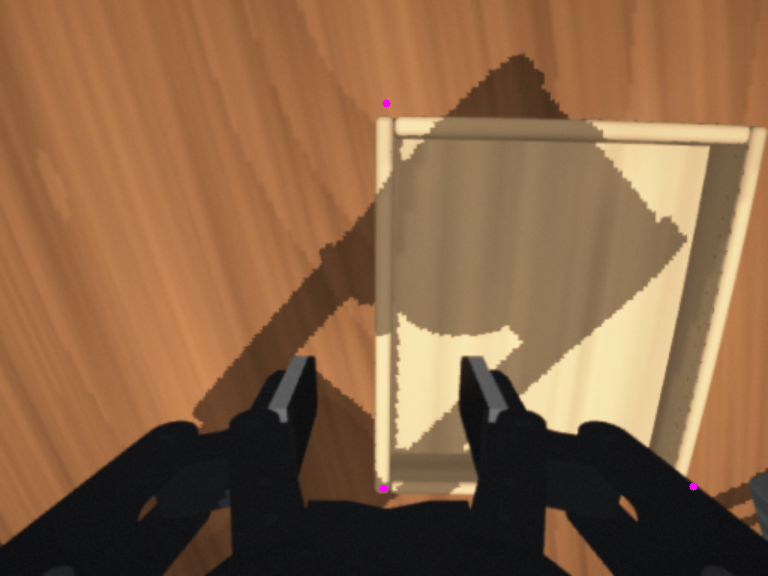

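The wall rim (cols 376–393) is centred between the fingers, and the predicted corners agree to within about 5 mm. I'll descend and grip.

```bash
python3 -m creep '[{"turn":[0,0,0.5],"dp":[0,0.001,0.025],"fingers":0.05},{"turn":[0,0,0.5],"dp":[0,0.001,0.05],"fingers":0.05},{"turn":[0,0,0.5],"dp":[0,0.001,0.065],"fingers":0.05},{"turn":[0,0,0.5],"dp":[0,0.001,0.074],"fingers":0.05},{"turn":[0,0,0.5],"dp":[0,0.001,0.074],"fingers":0.03},{"turn":[0,0,0.5],"dp":[0,0.001,0.074],"fingers":0.0},{"turn":[0,0,0.5],"dp":[0,0.001,0.074],"fingers":0.0},{"turn":[0,0,0.5],"dp":[0,0.001,0.074],"fingers":0.0},{"turn":[0,0,0.5],"dp":[0,0.001,0.074],"fingers":0.0},{"turn":[0,0,0.5],"dp":[0,0.001,0.074],"fingers":0.0}]' 60; python3 go.py .413 .341 .016 -12.9
```

```text
time: 2.23
eef_pos: [0.4136, 0.3428, 0.0179]
eef_rot: [0.783, 0.622, 0.002, -0.0]
ft_force: [-3.3, -0.1, 6.4]
opening: 0.075
grip_force: 61.4
t 2.23 p [0.4136 0.3428 0.0179] f [-3.3 -0.1  6.4] op 0.075 grip 61.4
dp [-0.0019 -0.0002  0.0019] turn [ 0.1  -0.14 -0.16]
```

```bash
python3 go.py .4187 .019 .0179 16
```

```text
t 2.23 p [0.4136 0.3428 0.0179] f [-3.3 -0.1  6.4] op 0.075 grip 61.4
dp [-0.3143  0.0781 -0.0006] turn [  0.14  -0.11 -29.06]
```

```bash
python3 -m creep '[{"turn":[0,0,-1.2],"dp":[-0.01,0.0025,0],"fingers":0.0},{"turn":[0,0,-2.9],"dp":[-0.026,0.0065,0],"fingers":0.0},{"turn":[0,0,-4.6],"dp":[-0.044,0.011,0],"fingers":0.0},{"turn":[0,0,-6.3],"dp":[-0.062,0.0155,0],"fingers":0.0},{"turn":[0,0,-8],"dp":[-0.08,0.02,0],"fingers":0.0},{"turn":[0,0,-9.7],"dp":[-0.098,0.0245,0],"fingers":0.0},{"turn":[0,0,-11.4],"dp":[-0.116,0.029,0],"fingers":0.0},{"turn":[0,0,-13],"dp":[-0.134,0.0335,0],"fingers":0.0},{"turn":[0,0,-14.6],"dp":[-0.15,0.0375,0],"fingers":0.0},{"turn":[0,0,-15.5],"dp":[-0.16,0.04,0],"fingers":0.0}]'; python3 go.py .4187 .019 .0179 16
```

```text
time: 3.07
eef_pos: [0.4172, 0.1768, 0.0179]
eef_rot: [0.691, 0.722, 0.002, 0.001]
ft_force: [-0.7, 5.2, 4.0]
opening: 0.082
grip_force: 60.9
t 3.07 p [0.4172 0.1768 0.0179] f [-0.7  5.2  4. ] op 0.082 grip 60.9
dp [-0.1577 -0.0055 -0.0003] turn [  0.26  -0.08 -13.48]
```

```bash
python3 -m creep '[{"turn":[0,0,-1.2],"dp":[-0.012,-0.0004,0],"fingers":0.0},{"turn":[0,0,-2.8],"dp":[-0.03,-0.001,0],"fingers":0.0},{"turn":[0,0,-4.4],"dp":[-0.05,-0.0017,0],"fingers":0.0},{"turn":[0,0,-6],"dp":[-0.07,-0.0024,0],"fingers":0.0},{"turn":[0,0,-7.6],"dp":[-0.09,-0.003,0],"fingers":0.0},{"turn":[0,0,-9.2],"dp":[-0.11,-0.0038,0],"fingers":0.0},{"turn":[0,0,-10.8],"dp":[-0.128,-0.0045,0],"fingers":0.0},{"turn":[0,0,-12.4],"dp":[-0.145,-0.005,0],"fingers":0.0},{"turn":[0,0,-13.5],"dp":[-0.157,-0.0055,0],"fingers":0.0},{"turn":[0,0,-13.5],"dp":[-0.157,-0.0055,0],"fingers":0.0}]'; python3 -m creep '[{"turn":[0,0,0],"dp":[0,0,0],"fingers":0.0},{"turn":[0,0,0],"dp":[0,0,0],"fingers":0.02},{"turn":[0,0,0],"dp":[0,0,0],"fingers":0.035},{"turn":[0,0,0],"dp":[0,0,0],"fingers":0.035},{"turn":[0,0,0],"dp":[0,0,0],"fingers":0.035},{"turn":[0,0,0],"dp":[0,0,-0.03],"fingers":0.035},{"turn":[0,0,0],"dp":[0,0,-0.06],"fingers":0.035},{"turn":[0,0,0],"dp":[0,0,-0.06],"fingers":0.035}]';python3 - <<'E'
from h import *
for n in('scene','side'):
    c=cam(n); np.save(f'{n}1.npy',c,allow_pickle=True); im=c['image']
    if n=='scene': cv2.imwrite('pics/s1.png',cv2.resize(im[135:265,215:390],None,fx=4.5,fy=4.5,interpolation=cv2.INTER_CUBIC))
E
python3 go.py .4187 .019 .0179 16
```

```text
time: 3.9
eef_pos: [0.4185, 0.0177, 0.0179]
eef_rot: [0.602, 0.798, 0.001, 0.002]
ft_force: [-0.3, -4.9, 6.3]
opening: 0.08
grip_force: 61.4
time: 4.57
eef_pos: [0.42, 0.0198, 0.0812]
eef_rot: [0.602, 0.798, 0.002, 0.003]
ft_force: [1.6, 0.4, 0.6]
opening: 0.41
grip_force: 0.0
t 4.67 p [0.4179 0.0198 0.0773] f [-0.4 -0.  -0.5] op 0.41 grip 0.0
dp [-0.001   0.0003  0.0594] turn [ 0.19  0.07 -0.05]
```

View pics/s1.png

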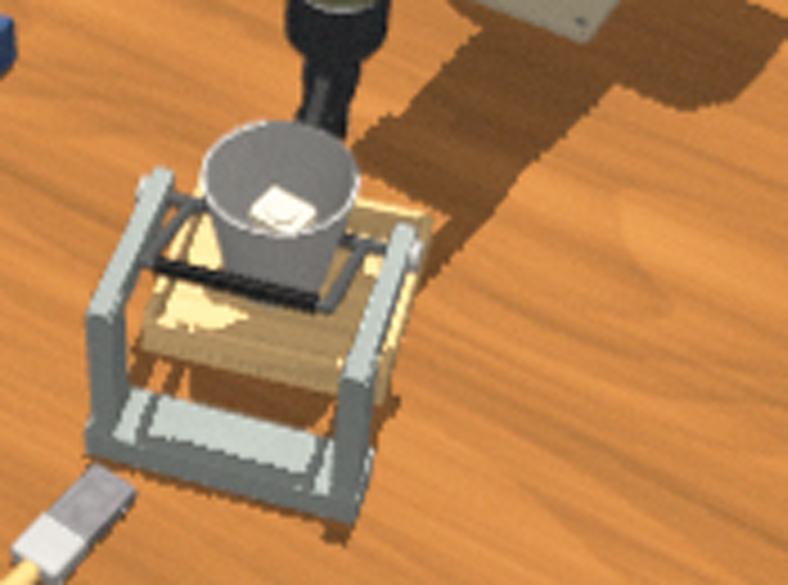

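The tray now stands under the pot, its rear edge running from (142,352) to (385,403), squarely between the stand's columns. I'll check the numbers and plan the bar.

Run:
```python
from h import *
c=np.load('scene1.npy',allow_pickle=True).item()
f=lambda L:(np.array(L)+.5)/4.5+[215,135]-.5
P=np.array([.555,.055]);a=np.radians(16);M=np.array([[np.cos(a),-np.sin(a)],[np.sin(a),np.cos(a)]])
st=lambda L,z:((plane(c,f(L),z)[:,:2]-P)@M*1000).round(0).tolist()
print('tray rear bottom',st([(142,352),(385,403)],0),'front-right top corner',st([(430,213)],.036),'right top near',st([(205,185)],.036))
print('foot rear bottom',st([(90,450),(350,522)],0))
print('bar',st([(150,265),(315,302)],.191),'rim',st([(202,180),(359,180),(280,122),(280,236)],.19))
print('arm front outer',st([(153,170),(418,232)],.155),'col rear outer',st([(90,315),(368,382)],.155))
s=np.load('side1.npy',allow_pickle=True).item()
im=s['image']; hsv=cv2.cvtColor(im,cv2.COLOR_BGR2HSV)
b=cv2.inRange(hsv,(0,0,0),(180,255,45)); b[:140]=0;b[190:]=0;b[:,:215]=0;b[:,275:]=0
n,l,q,ce=cv2.connectedComponentsWithStats(b);print(q[1:][q[1:,4]>20].tolist())
cv2.imwrite('pics/side1c.png',cv2.resize(im[130:260,130:305],None,fx=4.5,fy=4.5,interpolation=cv2.INTER_CUBIC))
```

```text
tray rear bottom [[30.0, -95.0], [25.0, 95.0]] front-right top corner [[-141.0, 91.0]] right top near [[-120.0, -88.0]]
foot rear bottom [[128.0, -104.0], [135.0, 94.0]]
bar [[101.0, -62.0], [102.0, 51.0]] rim [[16.0, -51.0], [-15.0, 53.0], [-55.0, -14.0], [51.0, 14.0]]
arm front outer [[-16.0, -97.0], [-11.0, 99.0]] col rear outer [[126.0, -98.0], [128.0, 96.0]]
[[226, 154, 31, 16, 131]]
```

View pics/side1c.png

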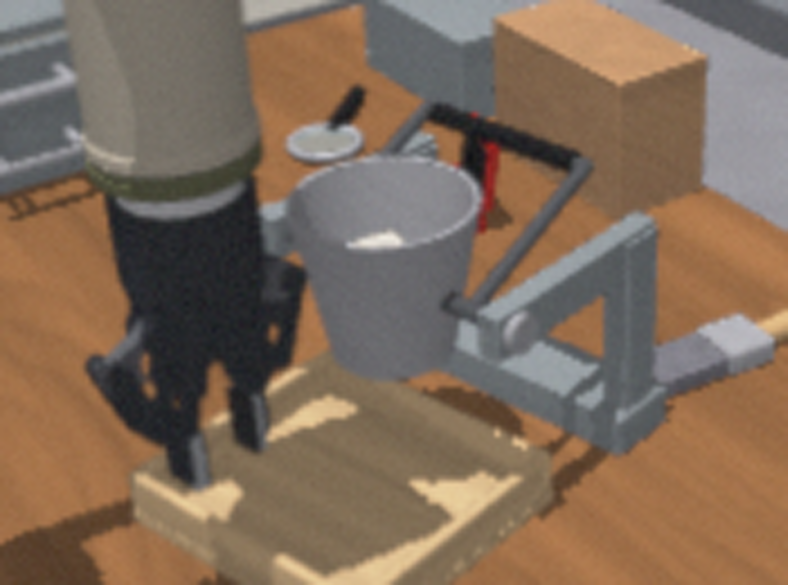

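The side view agrees: the tray lies under the pot from stand x −143 to +27 mm, and the bar is clear. I'll rise, go over the pot and come down around the bar.

```bash
python3 -m creep '[{"turn":[0,0,0],"dp":[0,0,-0.04],"fingers":0.035},{"turn":[0,0,0],"dp":[0,0,-0.08],"fingers":0.035},{"turn":[0,0,0],"dp":[0,0,-0.12],"fingers":0.035},{"turn":[0,0,0],"dp":[0,0,-0.155],"fingers":0.035},{"turn":[0,0,0],"dp":[-0.001,0.02,-0.18],"fingers":0.035},{"turn":[0,0,0],"dp":[-0.002,0.055,-0.19],"fingers":0.035},{"turn":[0,0,0],"dp":[-0.003,0.095,-0.19],"fingers":0.035},{"turn":[0,0,0],"dp":[-0.004,0.135,-0.19],"fingers":0.035},{"turn":[0,0,0],"dp":[-0.005,0.175,-0.19],"fingers":0.035},{"turn":[0,0,0],"dp":[-0.005,0.21,-0.19],"fingers":0.035}]'; python3 go.py .653 .081 .24 16
```

```text
time: 5.5
eef_pos: [0.6213, 0.0733, 0.2633]
eef_rot: [0.602, 0.798, -0.001, -0.001]
ft_force: [-0.0, -0.7, 0.9]
opening: 0.407
grip_force: 0.0
t 5.5 p [0.6213 0.0733 0.2633] f [-0.  -0.7  0.9] op 0.407 grip 0.0
dp [-0.0013  0.0326  0.0232] turn [-0.13 -0.03 -0.06]
```

```bash
python3 -m creep '[{"turn":[0,0,0],"dp":[-0.001,0.02,0.0],"fingers":0.035},{"turn":[0,0,0],"dp":[-0.001,0.0326,0.01],"fingers":0.035},{"turn":[0,0,0],"dp":[-0.001,0.0326,0.023],"fingers":0.035},{"turn":[0,0,0],"dp":[-0.001,0.0326,0.023],"fingers":0.035}]'
python3 - <<'E'
from h import *
c=cam('wrist'); cv2.imwrite('pics/w2.png',c['image'])
for y in(-.056,.056):
    a=np.radians(16); print(proj(c,[.653-y*np.sin(a),.083+y*np.cos(a),.189]).round(0))
E
python3 go.py .653 .081 .168 16
```

```text
time: 5.83
eef_pos: [0.6494, 0.0807, 0.2367]
eef_rot: [0.602, 0.798, -0.003, -0.003]
ft_force: [-0.8, 0.3, -0.0]
opening: 0.411
grip_force: 0.0
[[265. 287.]]
[[266. 133.]]
t 5.88 p [0.6492 0.0804 0.2385] f [ 0.7 -0.4  0.1] op 0.408 grip 0.0
dp [-0.0006  0.0043  0.0704] turn [-0.39 -0.09 -0.06]
```

View pics/w2.png

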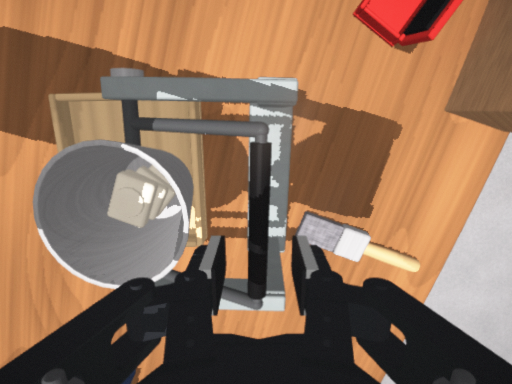

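The wrist view shows the bar at cols 257–262, right between the fingers (centre about 260), with the rim clear of the left finger. I'll go straight down and close to a loose cage.

```bash
python3 -m creep '[{"turn":[0,0,0],"dp":[-0.001,0.001,0.025],"fingers":0.035},{"turn":[0,0,0],"dp":[-0.001,0.001,0.045],"fingers":0.035},{"turn":[0,0,0],"dp":[-0.001,0.001,0.06],"fingers":0.035},{"turn":[0,0,0],"dp":[-0.001,0.001,0.07],"fingers":0.035},{"turn":[0,0,0],"dp":[-0.001,0.001,0.07],"fingers":0.025},{"turn":[0,0,0],"dp":[-0.001,0.001,0.07],"fingers":0.018},{"turn":[0,0,0],"dp":[-0.001,0.001,0.07],"fingers":0.018},{"turn":[0,0,0],"dp":[-0.001,0.001,0.07],"fingers":0.018}]' 20
python3 - <<'E'
from h import *
c=cam('scene'); cv2.imwrite('pics/s2.png',cv2.resize(c['image'][100:250,190:390],(800,600),interpolation=cv2.INTER_CUBIC))
s=robot.observe();P=np.array([.553,.0545]);a=np.radians(16);d=np.array(s['eef_pos'])[:2]-P
print(s['eef_pos'],s['opening'],s['grip_force'],s['ft_force'],d@[np.cos(a),np.sin(a)],d@[-np.sin(a),np.cos(a)])
E
```

```text
time: 6.55
eef_pos: [0.6516, 0.0796, 0.174]
eef_rot: [0.602, 0.798, -0.001, -0.001]
ft_force: [-7.0, -1.1, 0.5]
opening: 0.212
grip_force: 3.6
[0.65164684 0.07959313 0.17397259] 0.2118745709274542 3.6395151168107986 [-7.300723   -0.22284442 -0.15955978] 0.10174203663846969 -0.0030696895413839624
```

View pics/s2.png

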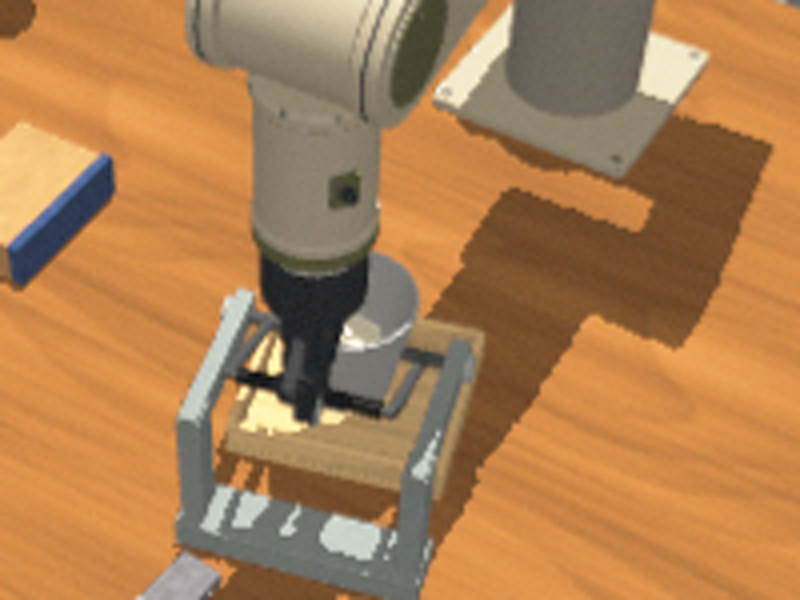

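The fingers cage the bar (opening 18 mm) and the front finger just touches it at the stop, so the bar is 100 mm behind my first pivot estimate. I'll shift the pivot by −4 mm and swing along the arc.

```bash
python3 -m creep '[{"turn":[0,0,0],"dp":[0,-0.0056,-0.001],"fingers":0.018},{"turn":[0,0,0],"dp":[0,-0.0098,-0.008],"fingers":0.018},{"turn":[0,0,0],"dp":[0,-0.0144,-0.0145],"fingers":0.018},{"turn":[0,0,0],"dp":[0,-0.0195,-0.0207],"fingers":0.018},{"turn":[0,0,0],"dp":[0,-0.025,-0.0266],"fingers":0.018},{"turn":[0,0,0],"dp":[0,-0.0309,-0.0321],"fingers":0.018},{"turn":[0,0,0],"dp":[0,-0.0371,-0.0371],"fingers":0.018},{"turn":[0,0,0],"dp":[0,-0.0437,-0.0417],"fingers":0.018},{"turn":[0,0,0],"dp":[0,-0.0506,-0.0458],"fingers":0.018},{"turn":[0,0,0],"dp":[0,-0.0578,-0.0494],"fingers":0.018}]' 20
cat > q.py <<'E'
from h import *
s=robot.observe();P=np.array([.5489,.0533]);a=np.radians(16);p=np.array(s['eef_pos']);d=p[:2]-P
print('stand x,y,z mm',(d@[np.cos(a),np.sin(a)]*1000).round(1),(d@[-np.sin(a),np.cos(a)]*1000).round(1),(p[2]*1000).round(1),'tilt',(R.from_quat(s['eef_rot']).as_matrix()[:,2]).round(4))
E
python3 q.py
```

```text
time: 7.43
eef_pos: [0.5962, 0.0636, 0.2225]
eef_rot: [0.602, 0.798, -0.0, -0.0]
ft_force: [1.6, 2.7, 0.1]
opening: 0.21
grip_force: 1.0
stand x,y,z mm 48.3 -3.1 222.5 tilt [-4.e-04 -2.e-04 -1.e+00]
```

```bash
python3 -m creep '[{"turn":[0,0,0],"dp":[0,-0.0092,-0.0038],"fingers":0.018},{"turn":[0,0,0],"dp":[0,-0.0188,-0.0068],"fingers":0.018},{"turn":[0,0,0],"dp":[0,-0.0286,-0.0089],"fingers":0.018},{"turn":[0,0,0],"dp":[0,-0.0386,-0.0102],"fingers":0.018},{"turn":[0,0,0],"dp":[0,-0.0486,-0.0106],"fingers":0.018},{"turn":[0,0,0],"dp":[0,-0.0586,-0.0101],"fingers":0.018},{"turn":[0,0,0],"dp":[0,-0.0686,-0.0088],"fingers":0.018},{"turn":[0,0,0],"dp":[0,-0.0784,-0.0066],"fingers":0.018},{"turn":[0,0,0],"dp":[0,-0.0879,-0.0035],"fingers":0.018},{"turn":[0,0,0],"dp":[0,-0.0972,0.0003],"fingers":0.018}]' 20; python3 q.py
```

```text
time: 8.27
eef_pos: [0.5024, 0.0369, 0.2217]
eef_rot: [0.602, 0.798, -0.0, -0.0]
ft_force: [1.0, 2.1, -0.2]
opening: 0.21
grip_force: 0.8
stand x,y,z mm -49.2 -3.0 221.7 tilt [-6.e-04 -3.e-04 -1.e+00]
```

```bash
python3 -m creep '[{"turn":[0,0,0],"dp":[0,-0.0036,0.0018],"fingers":0.018},{"turn":[0,0,0],"dp":[0,-0.0071,0.0037],"fingers":0.018},{"turn":[0,0,0],"dp":[0,-0.0106,0.0057],"fingers":0.018},{"turn":[0,0,0],"dp":[0,-0.014,0.0079],"fingers":0.018},{"turn":[0,0,0],"dp":[0,-0.0173,0.0101],"fingers":0.018},{"turn":[0,0,0],"dp":[0,-0.0205,0.0125],"fingers":0.018},{"turn":[0,0,0],"dp":[0,-0.0237,0.015],"fingers":0.018},{"turn":[0,0,0],"dp":[0,-0.0267,0.0176],"fingers":0.018},{"turn":[0,0,0],"dp":[0,-0.0297,0.0203],"fingers":0.018},{"turn":[0,0,0],"dp":[0,-0.0326,0.0231],"fingers":0.018}]' 20; python3 q.py;  python3 -m creep '[{"turn":[0,0,0],"dp":[0,-0.0028,0.0029],"fingers":0.018},{"turn":[0,0,0],"dp":[0,-0.0055,0.0059],"fingers":0.018},{"turn":[0,0,0],"dp":[0,-0.008,0.0089],"fingers":0.018},{"turn":[0,0,0],"dp":[0,-0.0105,0.0121],"fingers":0.018},{"turn":[0,0,0],"dp":[0,-0.0128,0.0154],"fingers":0.018},{"turn":[0,0,0],"dp":[0,-0.0151,0.0187],"fingers":0.018},{"turn":[0,0,0],"dp":[0,-0.0172,0.0221],"fingers":0.018},{"turn":[0,0,0],"dp":[0,-0.0192,0.0256],"fingers":0.018},{"turn":[0,0,0],"dp":[0,-0.021,0.0291],"fingers":0.018},{"turn":[0,0,0],"dp":[0,-0.0228,0.0328],"fingers":0.018}]' 20; python3 q.py; python3 -m creep '[{"turn":[0,0,0],"dp":[0,0,0],"fingers":0.018},{"turn":[0,0,0],"dp":[0,0,0],"fingers":0.018},{"turn":[0,0,0],"dp":[0,0,0],"fingers":0.018},{"turn":[0,0,0],"dp":[0,0,0],"fingers":0.018},{"turn":[0,0,0],"dp":[0,0,0],"fingers":0.018},{"turn":[0,0,0],"dp":[0,0,0],"fingers":0.018}]'; python3 q.py
python3 - <<'E'
from h import *
a=cam('scene');b=cam('side')
i=cv2.resize(a['image'][115:245,205:335],(400,400),interpolation=cv2.INTER_CUBIC);j=cv2.resize(b['image'][130:260,130:260],(400,400),interpolation=cv2.INTER_CUBIC)
cv2.imwrite('pics/tilt.png',np.hstack([i,j]))
E
```

```text
time: 9.1
eef_pos: [0.4719, 0.0283, 0.1985]
eef_rot: [0.602, 0.798, -0.0, -0.0]
ft_force: [1.8, 1.4, 0.0]
opening: 0.208
grip_force: 0.6
stand x,y,z mm -80.9 -2.8 198.5 tilt [-1.e-04 -1.e-04 -1.e+00]
time: 9.93
eef_pos: [0.4502, 0.0221, 0.1657]
eef_rot: [0.602, 0.798, 0.0, 0.0]
ft_force: [1.3, 2.4, 0.3]
opening: 0.215
grip_force: 0.8
stand x,y,z mm -103.5 -2.8 165.7 tilt [ 1.e-04  0.e+00 -1.e+00]
time: 10.43
eef_pos: [0.4504, 0.022, 0.1661]
eef_rot: [0.602, 0.798, -0.0, 0.0]
ft_force: [-0.4, -0.5, -0.1]
opening: 0.209
grip_force: 0.0
stand x,y,z mm -103.3 -2.9 166.1 tilt [ 1.e-04 -1.e-04 -1.e+00]
```

View pics/tilt.png

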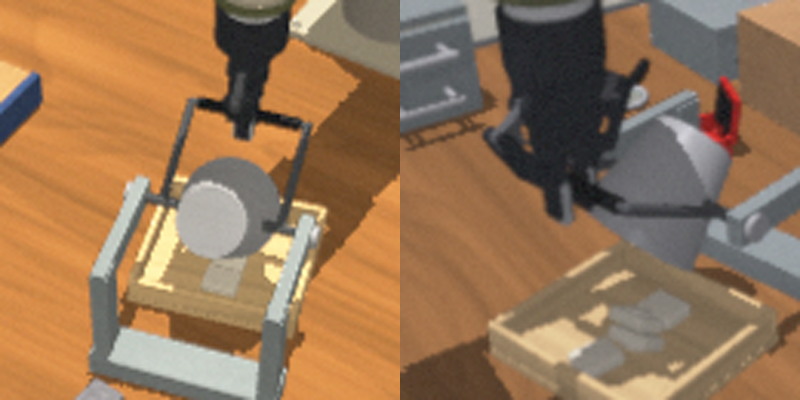

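The side view shows the casts in the tray, at least three clearly and probably four, at (597,358), (615,318), (635,332) and (665,305). To be certain, I'll tip to about 2.37 rad with a small shake, then count.

```bash
python3 -m creep '[{"turn":[0,0,0],"dp":[0,-0.0016,0.0037],"fingers":0.018},{"turn":[0,0,0],"dp":[0,-0.0031,0.0074],"fingers":0.018},{"turn":[0,0,0],"dp":[0,-0.0051,0.013],"fingers":0.018},{"turn":[0,0,0],"dp":[0,-0.0065,0.014],"fingers":0.018},{"turn":[0,0,0],"dp":[0,-0.0065,0.014],"fingers":0.018},{"turn":[0,0,0],"dp":[0,0.0035,0.0074],"fingers":0.018},{"turn":[0,0,0],"dp":[0,-0.0031,0.0074],"fingers":0.018},{"turn":[0,0,0],"dp":[0,-0.0065,0.014],"fingers":0.018},{"turn":[0,0,0],"dp":[0,-0.0065,0.014],"fingers":0.018},{"turn":[0,0,0],"dp":[0,-0.0065,0.014],"fingers":0.018}]'; python3 q.py
python3 - <<'E'
from h import *
b=cam('side'); im=b['image'][195:265,150:265]; np.save('side2.npy',b,allow_pickle=True)
hsv=cv2.cvtColor(im,cv2.COLOR_BGR2HSV); m=cv2.inRange(hsv,(0,0,60),(180,60,255))
n,l,s,c=cv2.connectedComponentsWithStats(m); print([(s[i].tolist(),plane(b,[c[i]+[150,195]],.016)[0].round(3).tolist()) for i in range(1,n) if s[i,4]>25])
E
```

```text
time: 11.37
eef_pos: [0.4433, 0.0201, 0.1512]
eef_rot: [0.602, 0.798, -0.0, -0.0]
ft_force: [1.4, 0.1, 0.3]
opening: 0.209
grip_force: 0.2
stand x,y,z mm -110.7 -2.8 151.2 tilt [-8.e-04 -1.e-04 -1.e+00]
[([30, 1, 5, 14, 53], [0.528, 0.236, 0.016]), ([40, 0, 75, 35, 1328], [0.648, 0.115, 0.016]), ([34, 29, 41, 29, 533], [0.496, 0.039, 0.016])]
```

```bash
python3 -m creep '[{"turn":[0,0,0],"dp":[0,0.0049,-0.0104],"fingers":0.018},{"turn":[0,0,0],"dp":[0,0.0092,-0.0194],"fingers":0.018},{"turn":[0,0,0],"dp":[0,0.0142,-0.0281],"fingers":0.018},{"turn":[0,0,0],"dp":[0,0.02,-0.0363],"fingers":0.018},{"turn":[0,0,0],"dp":[0,0.0265,-0.0439],"fingers":0.018},{"turn":[0,0,0],"dp":[0,0.0337,-0.051],"fingers":0.018},{"turn":[0,0,0],"dp":[0,0.0414,-0.0574],"fingers":0.018},{"turn":[0,0,0],"dp":[0,0.0496,-0.0631],"fingers":0.018},{"turn":[0,0,0],"dp":[0,0.0583,-0.0681],"fingers":0.018},{"turn":[0,0,0],"dp":[0,0.0674,-0.0723],"fingers":0.018}]'; python3 q.py; python3 -m creep '[{"turn":[0,0,0],"dp":[0,0.0095,-0.0034],"fingers":0.018},{"turn":[0,0,0],"dp":[0,0.0192,-0.0059],"fingers":0.018},{"turn":[0,0,0],"dp":[0,0.0291,-0.0076],"fingers":0.018},{"turn":[0,0,0],"dp":[0,0.0391,-0.0084],"fingers":0.018},{"turn":[0,0,0],"dp":[0,0.0491,-0.0084],"fingers":0.018},{"turn":[0,0,0],"dp":[0,0.0591,-0.0074],"fingers":0.018},{"turn":[0,0,0],"dp":[0,0.069,-0.0056],"fingers":0.018},{"turn":[0,0,0],"dp":[0,0.0787,-0.003],"fingers":0.018},{"turn":[0,0,0],"dp":[0,0.0881,0.0005],"fingers":0.018},{"turn":[0,0,0],"dp":[0,0.0971,0.0048],"fingers":0.018}]'; python3 q.py
```

```text
time: 12.25
eef_pos: [0.5101, 0.0388, 0.2258]
eef_rot: [0.602, 0.798, 0.0, 0.001]
ft_force: [-1.0, -2.1, 0.5]
opening: 0.21
grip_force: 0.8
stand x,y,z mm -41.3 -3.3 225.8 tilt [ 1.4e-03 -5.0e-04 -1.0e+00]
time: 13.08
eef_pos: [0.6037, 0.0657, 0.2205]
eef_rot: [0.602, 0.798, 0.0, 0.001]
ft_force: [-0.3, -0.8, 0.4]
opening: 0.212
grip_force: 0.6
stand x,y,z mm 56.1 -3.2 220.5 tilt [ 1.5e-03 -2.0e-04 -1.0e+00]
```

```bash
python3 -m creep '[{"turn":[0,0,0],"dp":[0,0.0087,0.005],"fingers":0.018},{"turn":[0,0,0],"dp":[0,0.0169,0.0108],"fingers":0.018},{"turn":[0,0,0],"dp":[0,0.0245,0.0173],"fingers":0.018},{"turn":[0,0,0],"dp":[0,0.0316,0.0245],"fingers":0.018},{"turn":[0,0,0],"dp":[0,0.0368,0.0306],"fingers":0.018},{"turn":[0,0,0],"dp":[0,0.0415,0.0371],"fingers":0.018},{"turn":[0,0,0],"dp":[0,0.0448,0.0421],"fingers":0.018},{"turn":[0,0,0],"dp":[0,0.0478,0.0474],"fingers":0.018},{"turn":[0,0,0],"dp":[0,0.0495,0.0515],"fingers":0.018},{"turn":[0,0,0],"dp":[0,0.0495,0.0515],"fingers":0.018}]'; python3 q.py; python3 -m creep '[{"turn":[0,0,0],"dp":[0,0.0005,0],"fingers":0.018},{"turn":[0,0,0],"dp":[0,0.001,0],"fingers":0.018},{"turn":[0,0,0],"dp":[0,0.001,0],"fingers":0.018}]'; python3 q.py
```

```text
time: 13.92
eef_pos: [0.6495, 0.0792, 0.1667]
eef_rot: [0.602, 0.798, -0.0, -0.001]
ft_force: [0.1, 0.2, 0.1]
opening: 0.212
grip_force: 0.0
stand x,y,z mm 103.9 -2.8 166.7 tilt [-1.4e-03  2.0e-04 -1.0e+00]
time: 14.17
eef_pos: [0.6508, 0.0794, 0.1684]
eef_rot: [0.602, 0.798, 0.0, 0.0]
ft_force: [-1.7, -0.2, 0.4]
opening: 0.213
grip_force: 0.9
stand x,y,z mm 105.1 -3.0 168.4 tilt [ 2.e-04  2.e-04 -1.e+00]
```

```bash
python3 -m creep '[{"turn":[0,0,0],"dp":[0,0.0007,0],"fingers":0.018},{"turn":[0,0,0],"dp":[0,0.001,0],"fingers":0.018},{"turn":[0,0,0],"dp":[0,0.001,0],"fingers":0.018}]'; python3 q.py; python3 -m creep '[{"turn":[0,0,0],"dp":[0,0.0007,0],"fingers":0.018},{"turn":[0,0,0],"dp":[0,0.001,0],"fingers":0.018},{"turn":[0,0,0],"dp":[0,0.001,0],"fingers":0.018}]'; python3 q.py
```

```text
time: 14.42
eef_pos: [0.6515, 0.0796, 0.168]
eef_rot: [0.602, 0.798, -0.0, -0.0]
ft_force: [-3.2, -0.1, 0.2]
opening: 0.214
grip_force: 1.8
stand x,y,z mm 105.8 -3.0 168.0 tilt [-6.e-04  0.e+00 -1.e+00]
time: 14.67
eef_pos: [0.6515, 0.0797, 0.1674]
eef_rot: [0.602, 0.798, -0.001, -0.001]
ft_force: [-7.4, -1.3, -0.3]
opening: 0.211
grip_force: 3.8
stand x,y,z mm 105.9 -3.0 167.4 tilt [-2.9e-03 -4.0e-04 -1.0e+00]
```

The TCP stalls at 105.9 mm while the force rises to 7 N, which matches the starting contact, so the pot is at its stop. I'll push slightly more, release, rise and inspect.

```bash
python3 -m creep '[{"turn":[0,0,0],"dp":[0,0.001,0],"fingers":0.018},{"turn":[0,0,0],"dp":[0,0.001,0],"fingers":0.018},{"turn":[0,0,0],"dp":[0,-0.002,0],"fingers":0.018},{"turn":[0,0,0],"dp":[0,-0.004,0],"fingers":0.025},{"turn":[0,0,0],"dp":[0,-0.005,0],"fingers":0.035},{"turn":[0,0,0],"dp":[0,-0.005,0],"fingers":0.035},{"turn":[0,0,0],"dp":[0,-0.005,0],"fingers":0.035},{"turn":[0,0,0],"dp":[0,-0.005,-0.015],"fingers":0.035},{"turn":[0,0,0],"dp":[0,-0.005,-0.035],"fingers":0.035},{"turn":[0,0,0],"dp":[0,-0.005,-0.065],"fingers":0.035}]'; python3 -m creep '[{"turn":[0,0,0],"dp":[0,0,-0.04],"fingers":0.035},{"turn":[0,0,0],"dp":[0,-0.02,-0.08],"fingers":0.035},{"turn":[0,0,0],"dp":[0,-0.05,-0.1],"fingers":0.035},{"turn":[0,0,0],"dp":[0,-0.05,-0.1],"fingers":0.035},{"turn":[0,0,0],"dp":[0,-0.05,-0.1],"fingers":0.035}]'; python3 q.py
python3 - <<'E'
from h import *
a=cam('scene');b=cam('side');w=cam('wrist')
r=lambda im,s:cv2.resize(im,s,interpolation=cv2.INTER_CUBIC)
v=np.hstack([r(a['image'][115:245,205:335],(300,300)),r(b['image'][190:260,145:265],(500,300))])
u=np.hstack([r(w['image'],(400,300)),r(b['image'],(400,300))])
cv2.imwrite('pics/end.png',np.vstack([v,u]))
f=lambda n:np.load(n+'.npy',allow_pickle=True).item()['image'].astype(int)
c0=f('side0');
d=(abs(b['image'].astype(int)-c0).sum(2)>90).astype(np.uint8);n,l,s,c=cv2.connectedComponentsWithStats(d)
print('changed side',s[1:][s[1:,4]>60].tolist())
d=(abs(a['image'].astype(int)-f('scene0')).sum(2)>90).astype(np.uint8);n,l,s,c=cv2.connectedComponentsWithStats(d)
print('changed scene',s[1:][s[1:,4]>60].tolist())
E
```

```text
time: 15.5
eef_pos: [0.6464, 0.0785, 0.2305]
eef_rot: [0.602, 0.798, -0.002, -0.002]
ft_force: [0.3, -1.0, -0.2]
opening: 0.416
grip_force: 0.0
time: 15.92
eef_pos: [0.6004, 0.0646, 0.3369]
eef_rot: [0.602, 0.798, 0.002, 0.003]
ft_force: [0.0, 0.0, -0.7]
opening: 0.404
grip_force: 0.0
stand x,y,z mm 52.6 -3.3 336.9 tilt [ 6.7e-03  2.0e-04 -1.0e+00]
changed side [[0, 0, 20, 41, 516], [200, 0, 46, 117, 3773], [0, 58, 21, 20, 161], [0, 78, 26, 29, 464], [129, 173, 62, 39, 1251], [28, 175, 67, 90, 2678], [0, 177, 13, 63, 559], [253, 196, 11, 13, 80], [241, 206, 18, 10, 87], [176, 213, 77, 53, 1797], [78, 231, 97, 70, 3113], [72, 304, 13, 33, 241], [13, 336, 55, 27, 325]]
changed scene [[242, 0, 17, 27, 169], [241, 0, 85, 157, 4695], [364, 0, 20, 25, 296], [455, 0, 57, 24, 318], [397, 7, 13, 38, 106], [433, 10, 79, 54, 1910], [347, 25, 29, 29, 363], [315, 37, 24, 39, 605], [388, 51, 11, 15, 68], [385, 54, 18, 29, 116], [490, 101, 22, 61, 513], [349, 104, 34, 32, 579], [470, 122, 15, 24, 135], [304, 131, 16, 13, 75], [371, 137, 12, 13, 76], [296, 145, 71, 93, 1878], [368, 151, 119, 86, 2776], [270, 176, 15, 11, 111], [257, 182, 8, 13, 65], [292, 185, 17, 32, 137], [246, 196, 44, 27, 567], [317, 198, 79, 70, 2379], [251, 224, 27, 15, 198], [238, 242, 49, 34, 961]]
```

View pics/end.png

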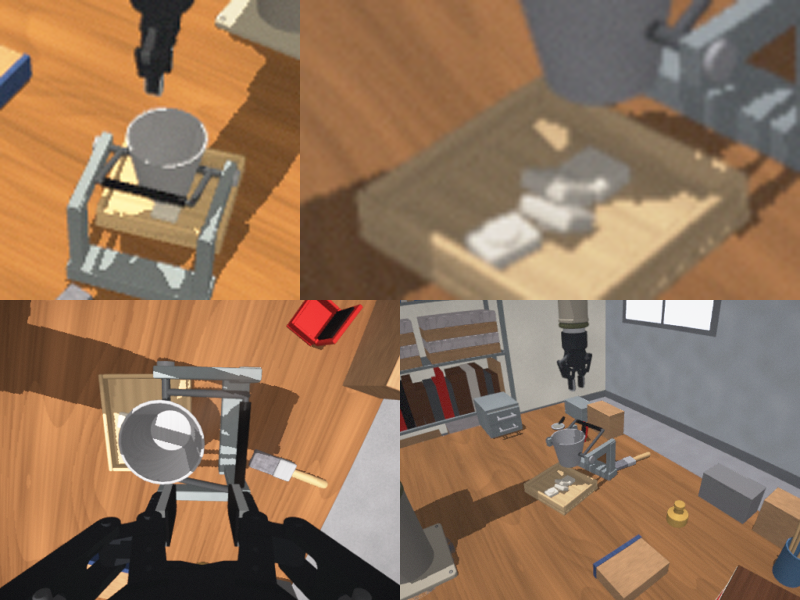

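The montage shows an empty pot from both above and the scene camera. Four casts lie in the tray at (505,238), (555,213), (570,190) and (595,170) in the upper-right panel, with none on the table and the bystanders unmoved. One numeric check of the bar position against the start, then I'll sign off.

Run:
```python
from h import *
def f(im):
    b=cv2.inRange(cv2.cvtColor(im,cv2.COLOR_BGR2HSV),(0,0,0),(180,255,45)); b[:140]=0;b[190:]=0;b[:,:215]=0;b[:,275:]=0
    n,l,q,ce=cv2.connectedComponentsWithStats(b); i=1+q[1:,4].argmax(); return q[i].tolist(),ce[i].round(2)
print(f(np.load('side0.npy',allow_pickle=True).item()['image']),f(cam('side')['image']))
s=robot.observe();print(s['time'],s['ft_force'],np.abs(s['joint_velocities']).max())
```

```text
([226, 154, 32, 16, 139], array([240.05, 161.  ])) ([226, 154, 32, 16, 145], array([240.35, 160.86]))
16.1167 [-0.25592791  0.28626535  0.00955838] 0.010602593663670348
```

The bar is back where it started, so the pot is fully upright.

```bash
python3 -c "
from cell import robot; print(robot.sign_off())"
```

```text
the job is handed in; nothing more can be done
None
```

The job is handed in at about 16 s: the tray stands under the pot's mouth side with all four casts in it, the pot is back upright at its stop, and the other things look unmoved in the final pictures.

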